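# Put the gauge away in its cabinet

## Robot

A 7-joint arm with a two-finger parallel gripper is mounted at the origin on a cart in front of the work surface, level with it; the furniture and walls round the work are solid. World frame = base frame: x ahead of the robot, y to its left, z up, the work surface at z = 0. Lengths are in m, angles in rad, forces in N, time in s.
With the tool pointing down it reaches from about 0.4 to 0.85 m from the base axis. Payload 10.4 kg.
Tool frame: the origin (TCP) lies midway between the tips of the shut fingers; the grasp point (between the pads) lies 19 mm behind it (manip.pinch_z is the distance from the TCP to the grasp point, in m); y points along the fingers, x is the direction in which the jaws open and shut, and the axes are right-handed (so a half turn about y gives the same grasp; the last joint's range is limited). The gripper opens to 85 mm and grips with 20 to 120 N. Pads are 22 mm wide; open, the fingers measure 114 mm over their backs; the gripper's body (76 mm by 85 mm) begins 54 mm behind the grasp point. The pads swing forward as they close: fully open they stand 13 mm farther back than shut.
Start: joints at [-1.217, 0.332, -0.065, 1.46, 0.022, 1.35, -0.088], TCP at [0.23, 0.581, 0.231] pointing down, gripper open.
Joint ranges: [-2.6, 2.6], [-0.5, 2.12], [-1.47, 1.34], [0.16, 2.42], [-1.27, 4.41], [0.06, 2.06], [-2.6, 2.6]. Speed limits (rad/s): [2.22, 2.22, 2.79, 2.79, 3.14, 3.14, 3.14].

## Interface

Orientations are given as a unit quaternion [x, y, z, w].
In Python, from workcell import manip gives the robot as it stands.
- The arm moves only by the shell command python3 -m pendant 'ROWS' [OPENING] [FORCE]. ROWS is a JSON object of lists of equal length, an entry for each row: "offset": the shift along the tool's x, y, z scaled (see below), a list of three; "turn": the turn, a rotation vector about the tool's x, y, z scaled (see below), a list of three. A call has 1 to 12 rows; each row is the pose to reach, as a shift and turn from the pose measured when the call began, along the tool's axes at that moment; what a row does not reach only later rows make up. The controller multiplies each number of a shift by 200 mm and each number of a turn by 45 degrees. A row lasts 1/8 s, in which the tool goes at most 62.5 mm and 10.7 degrees, less where a joint would pass 70% of its speed; a pose out of reach is approached as far as the arm can. A call with a number of a shift or a turn outside -1 to 1 is refused whole. A call with a gripper value outside its range is refused whole. OPENING is the opening in per cent of the stroke, from 0 (shut) to 100 (fully open), set as the call begins (- or left out, the last holds). The fingers move at their own pace and stop on an object; FORCE is the grip in N (left out, the last holds). Time passes only in rows, so rows that repeat a pose let the fingers close. It gives the time, the measured TCP pose, the force and the opening at its end, in the units of the state.
- manip.get_obs(): the state, without advancing time (a new reading comes with each control period).
- manip.camera(name): name is "scene" or "top"; returns (picture, depth): 420x560x3 uint8, red, green, blue; 420x560 float32, m along the optical axis (not along the pixel's ray), 0 where there is no reading.
- manip.camera_model(name): a dict with "intrinsics" (3x3 intrinsics, pixels), "k1" (the pictures are not rectified: a ray, as slopes to the right and down, at radius r is drawn at 1 + k1 r^2 times it, then the intrinsics apply), "R" (3x3) and "t" (3): a world point X has camera coordinates R X + t. Camera axes: x right, y down, z forward; pixel columns grow to the right and rows downward; lengths in m; the calibration is good to about 2 mm. A picture is of the moment at which its call begins. camera_model takes no time and is no camera call.
- manip.hand_in(): hands the job in, once; it reports no verdict.
The state is a dict: "clock": time; "joint_pos": joint angles; "joint_velocities": joint speeds; "tau": joint torques, N m; "position": TCP position; "ee_rot": TCP orientation; "ft_force": force on the tool from outside, world axes, zero at the start; "torque": the same for the moment, N m; "grip_width": opening from 0.0 (shut) to 1.0 (fully open).
Only numpy, scipy, OpenCV 4.12 (cv2) and the standard library are available. Lean on these libraries where they do the work, as an engineer would, in place of code of your own. Each camera call takes 0.05 s, during which the arm holds its last target. There are 200 camera calls.

## Task

Put the round gauge away: slide the cover on top of the small gauge cabinet fully open, lower the gauge through the opening and hang it by its slot on the hook inside, without touching the rim of the opening with the gauge or the hand. Once it hangs free, slide the cover fully shut. Leave the square gauge standing where it is.

Things in the scene. Friction and masses are not known exactly. Their poses are not given: they have to be found in the camera images.
- round_gauge: Steel gauge, 0.2-0.4 kg, 110 mm tall, standing upright on a ROUND plug 40 mm across, 26 mm high (neck to 36 mm). Above it a flat tab 10 mm thick (along x), 34 mm wide (y), with a through slot along x: 20 mm wide, 46 to 72 mm above the foot. Grip the solid tab above the slot across its thickness, fingertips clear of the slot. Both sides alike. Origin: centre of underside, z up.
- gauge_eye (a point): Middle of the upper edge of the round gauge's slot, 72 mm above its foot; this edge rests on the hook. Axes as the round gauge.
- square_gauge: The other gauge: same tab, but on a SQUARE plug 36 x 36 mm. Same origin and axes. One gauge stands to the right and one to the left, nearer the robot than the cabinet; which is where varies.
- cabinet: Grey sheet-metal gauge cabinet fixed on the bench, 225 mm deep (x), 190 mm wide (y), roof 157 mm high, with a clear window in its front (-x, towards the robot). Origin: centre of the underside at bench height; z up.
- frame: The cabinet's roof, the rim of the opening: sheet from z = 153 to 157 mm (same origin and axes as the cabinet). The opening runs from x = -90 to +90 mm and from y = -78 to -12 mm. Two runners for the cover, 6 mm high, lie on it in front of and behind the opening.
- hook: Steel hook under the opening: a 7 mm round rod along the cabinet's x, from a cross rail (10 mm bar along y, 38 mm to +x of hook_seat, top 1 mm above the rod's) to an upturned tip 22 to 30 mm to -x of hook_seat, 8 mm higher than the rod. Thread the slot on from the front, moving in +x, 8 to 19 mm above hanging height, then let it down. Origin and axes as the cabinet.
- hook_seat (a point): Point on top of the hook's rod where the slot's upper edge shall rest: x = 20, y = -45, z = 105 mm in the cabinet's frame; axes as the cabinet. There the gauge hangs clear of floor and walls, its tab top 10 mm below the roof sheet.
- cover (a joint): Flat aluminium cover, 194 x 76 x 3 mm, its top 160.5 mm high, sliding over the opening. Value in m: 0 shut, 0.085 fully open; it grows as the cover slides along the cabinet's +y. Needs about 1.5 N and stays where it is left. Starts shut or up to 20 mm ajar.
- cover_grip (a point): Middle of the top of the cover's black upstanding grip bar: 44 mm long (along the cabinet's x), 10 mm thick (along y), 26 mm high above the cover. Moves with the cover; axes as the cabinet.

How it is judged:
On the way, in this order (a step that is already met when the one before it is completed fails the run):
1. the cover is slid open by at least 75 mm (value of joint cover above 0.075 m), for 0.1 s.
2. the round gauge hangs on the hook by its slot, let go and at rest, with the cover still open (x of gauge_eye in the frame of hook_seat between -0.022 and 0.032 m and distance between gauge_eye and hook_seat below 0.034 m and z of gauge_eye in the frame of hook_seat between -0.004 and 0.004 m and y of gauge_eye in the frame of hook_seat between -0.009 and 0.009 m and angle between round_gauge's own z axis and vertical below 0.2 rad and contact force between round_gauge and hook above 0.5 N and contact force between the fingers and round_gauge below 0.05 N and linear speed of round_gauge below 0.03 m/s and value of joint cover above 0.06 m), for 0.2 s.
At the end, for the whole second after the job is handed in: The round gauge hangs upright (within 0.2 rad), released and at rest, with the upper edge of its slot on the hook's rod between tip and rail (within 4 mm in height, 9 mm sideways); the cover is shut to within 6 mm; the square gauge stands within 30 mm of where it stood (x of gauge_eye in the frame of hook_seat between -0.022 and 0.032 m and distance between gauge_eye and hook_seat below 0.034 m and z of gauge_eye in the frame of hook_seat between -0.004 and 0.004 m and y of gauge_eye in the frame of hook_seat between -0.009 and 0.009 m and angle between round_gauge's own z axis and vertical below 0.2 rad and contact force between round_gauge and hook above 0.5 N and contact force between the fingers and round_gauge below 0.05 N and linear speed of round_gauge below 0.03 m/s and value of joint cover below 0.006 m and angle between square_gauge's own z axis and vertical below 0.1 rad and distance of square_gauge from where it was at the start of the episode below 0.03 m); the robot touches nothing.
It fails at once if the gauge touches the rim of the opening (more than 1 N) (contact force between round_gauge and frame above 1 N).
It fails at once if the hand or arm touches the rim of the opening (more than 1 N) (contact force between any of the fingers, the arm and frame above 1 N).
It fails at once if the square gauge is moved by more than 30 mm (distance of square_gauge from where it was at the start of the episode above 0.03 m).
It also fails if it takes over 69 s, if anything falls off the work surface, if the arm or the gripper's body presses on something with over 40 N, if the wrist force passes 120 N, or if a joint passes its speed limit or range.

## Working session

There is one attempt and no reset: what is moved stays moved. The work goes in short steps, Python scripts to look and compute and a shell command to move; the robot and the scene stay as the last step left them, time stands still between calls to the robot, and variables do not carry over. Pictures are saved under pics/ and viewed, about 8 in all and at most 12, crops included, and the job is handed in when it is done.

```bash
mkdir -p pics; ls; cat > h.py <<'E'
import numpy as np, cv2
from workcell import manip
from scipy.spatial.transform import Rotation as Rn
def snap(n,tag):
    p,d=manip.camera(n); cv2.imwrite(f'pics/{tag}.png',p[:,:,::-1]); np.save(f'pics/{tag}.npy',d); return p,d
def unproj(n,u,v,d):
    m=manip.camera_model(n);K=np.array(m['intrinsics'],float);k=m['k1']
    u=np.asarray(u,float);v=np.asarray(v,float)
    x=(u-K[0,2])/K[0,0];y=(v-K[1,2])/K[1,1]
    a,b=x.copy(),y.copy()
    for _ in range(20):
        s=1+k*(a*a+b*b);a=x/s;b=y/s
    P=np.stack([a*d,b*d,d*np.ones_like(a)],-1)
    return (P-np.array(m['t']))@np.array(m['R'])
def cloud(n,d):
    v,u=np.mgrid[:d.shape[0],:d.shape[1]]
    return unproj(n,u,v,d)
def rows(target,R=None,o=None):
    o=o or manip.get_obs();R0=Rn.from_quat(o['ee_rot'])
    off=R0.inv().apply(np.array(target)-o['position'])/0.2
    t=(R0.inv()*R).as_rotvec()/(np.pi/4) if R is not None else np.zeros(3)
    return off.round(4),t.round(4)
E
python3 - <<'E'
from h import *
o=manip.get_obs()
for k in o: print(k,np.round(o[k],4))
print(manip.pinch_z, Rn.from_quat(o['ee_rot']).as_matrix().round(3))
for n in('scene','top'):
    m=manip.camera_model(n);print(n,m)
    snap(n,n+'0')
E
```

```text
pics
clock 0.0
joint_pos [-1.2166  0.3329 -0.0647  1.461   0.0216  1.3499 -0.0885]
joint_velocities [ 0.0003  0.0008 -0.0006  0.0006  0.0008 -0.0003 -0.0002]
tau [ 6.00000e-04 -6.25468e+01  4.95000e-02 -3.91580e+01  1.63000e-02
  1.03000e-02  0.00000e+00]
position [0.2298 0.5808 0.2305]
ee_rot [ 0.5851  0.3971 -0.3979 -0.5845]
ft_force [ 1.2174  0.428  -0.131 ]
torque [-0.0327 -0.0183 -0.0597]
grip_width 0.9969
0.0187 [[ 0.368 -0.    -0.93 ]
 [ 0.93  -0.001  0.368]
 [-0.001 -1.    -0.   ]]
scene {'intrinsics': array([[460.80217674,   0.        , 280.6561819 ],
       [  0.        , 460.80217674, 210.82204392],
       [  0.        ,   0.        ,   1.        ]]), 'k1': -0.15788169619413586, 'R': array([[ 0.99821563, -0.05785524,  0.01477562],
       [-0.01207649, -0.43793943, -0.89892336],
       [ 0.05847825,  0.89714092, -0.43785668]]), 't': array([-0.50518801,  0.14260058,  1.11186779])}
top {'intrinsics': array([[480.17454831,   0.        , 284.63514438],
       [  0.        , 480.17454831, 213.39351261],
       [  0.        ,   0.        ,   1.        ]]), 'k1': -0.12492205892908335, 'R': array([[ 0.41103915, -0.91160924, -0.00392447],
       [-0.71191031, -0.3183012 , -0.62599365],
       [ 0.56941243,  0.26010177, -0.77981828]]), 't': array([-0.21806956,  0.46096187,  1.04579527])}
```

View pictures.

View pics/scene0.png

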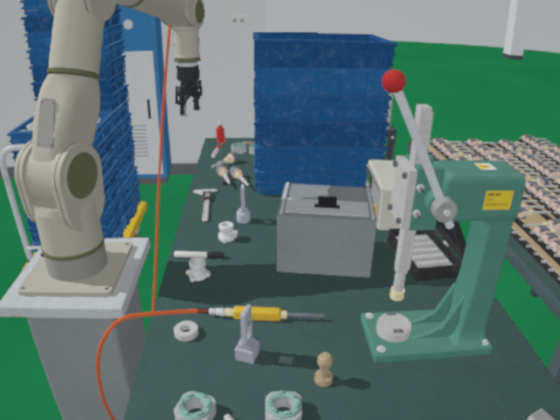

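View pics/top0.png

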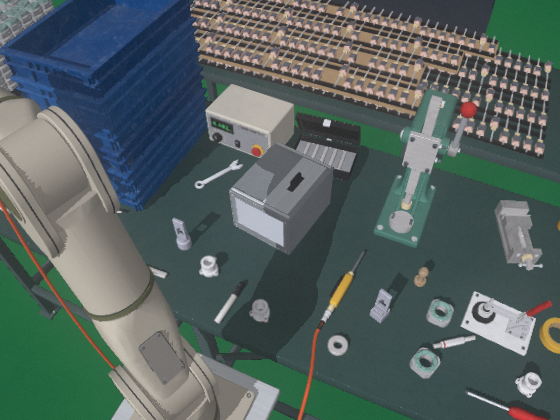

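The scene picture shows the gauge on a round foot at (243,212), the one on a square foot at (247,345), and the cabinet at (325,230) with the grip bar at (327,201). In the top picture they are at (181,235), (380,303) and (285,195), with the bar at (295,181). Next I'll measure them from depth.

```bash
python3 - <<'E'
from h import *
d={n:np.load(f'pics/{n}0.npy') for n in('scene','top')}
C={n:cloud(n,d[n]) for n in d}
def sel(n,u0,u1,v0,v1,z0,z1):
    P=C[n][v0:v1,u0:u1].reshape(-1,3);dd=d[n][v0:v1,u0:u1].ravel()
    return P[(dd>0)&(P[:,2]>z0)&(P[:,2]<z1)]
for n,b in(('scene',(228,258,175,228)),('top',(165,200,210,255))):
  for z0,z1 in((.008,.024),(.045,.07),(.078,.1),(.1,.12)):
    P=sel(n,*b,z0,z1)
    if len(P)>3: print('round',n,z0,len(P),P.mean(0).round(4),P[:,:2].min(0).round(3),P[:,:2].max(0).round(3),P[:,2].max().round(3), cv2.minAreaRect(P[:,:2].astype(np.float32)*1000))
for n,b in(('scene',(230,265,300,365)),('top',(365,400,282,325))):
  for z0,z1 in((.008,.024),(.078,.108)):
    P=sel(n,*b,z0,z1)
    if len(P)>3: print('sq',n,z0,len(P),P.mean(0).round(4),P[:,:2].min(0).round(3),P[:,:2].max(0).round(3))
for n,b in(('scene',(265,390,175,225)),('top',(220,340,135,215))):
  for z0,z1 in((.15,.166),(.172,.2)):
    P=sel(n,*b,z0,z1)
    print('cab',n,z0,len(P),P.mean(0).round(4),P.min(0).round(3),P.max(0).round(3),cv2.minAreaRect(P[:,:2].astype(np.float32)*1000))
im=[cv2.resize(cv2.imread('pics/top0.png')[140:260,215:345],None,fx=4,fy=4,interpolation=2)[:480,:520],
 cv2.resize(cv2.imread('pics/top0.png')[205:265,155:215],None,fx=4,fy=4,interpolation=2),
 cv2.resize(cv2.imread('pics/scene0.png')[170:230,215:275],None,fx=4,fy=4,interpolation=2)]
cv2.imwrite('pics/c1.png',np.hstack([im[0],np.vstack(im[1:])]))
E
```

```text
round scene 0.008 156 [0.4026 0.4027 0.0163] [0.353 0.232] [0.453 0.585] 0.024 ((412.37664794921875, 411.32940673828125), (90.90120697021484, 354.52764892578125), 8.07009506225586)
round scene 0.045 59 [0.4257 0.3245 0.0563] [0.405 0.236] [0.453 0.451] 0.07 ((430.139404296875, 342.94384765625), (220.37513732910156, 10.03048324584961), 78.57675170898438)
round scene 0.078 32 [0.4097 0.2451 0.0883] [0.405 0.236] [0.414 0.263] 0.099 ((409.49169921875, 249.409912109375), (28.607351303100586, 7.422523498535156), 79.70625305175781)
round scene 0.1 24 [0.4095 0.2505 0.1074] [0.405 0.234] [0.414 0.274] 0.112 ((409.7479248046875, 253.50628662109375), (8.524881362915039, 39.97673416137695), 0.26577842235565186)
round top 0.008 53 [0.3999 0.2444 0.0161] [0.389 0.234] [0.423 0.267] 0.024 ((401.81988525390625, 246.01690673828125), (20.443456649780273, 39.390907287597656), 48.249114990234375)
round top 0.045 63 [0.4082 0.2532 0.0545] [0.403 0.236] [0.415 0.275] 0.07 ((408.8089904785156, 255.72286987304688), (11.975431442260742, 39.272804260253906), 0.2155713140964508)
round top 0.078 55 [0.4067 0.
[... 666 characters left out ...]
] [ 0.494 -0.066  0.15 ] [0.743 0.159 0.166] ((619.4242553710938, 47.743316650390625), (198.6905517578125, 226.21621704101562), 80.88552856445312)
cab scene 0.172 128 [0.6116 0.0023 0.1804] [ 0.591 -0.004  0.172] [0.633 0.013 0.189] ((611.5779418945312, 3.038013458251953), (12.62479019165039, 43.0469970703125), 75.43769073486328)
cab top 0.15 4303 [0.6126 0.0468 0.1594] [ 0.498 -0.064  0.15 ] [0.741 0.161 0.166] ((619.1122436523438, 48.29426574707031), (193.74842834472656, 228.6702880859375), 80.34138488769531)
cab top 0.172 83 [0.6099 0.0048 0.1831] [ 0.589 -0.002  0.172] [0.634 0.014 0.191] ((611.2684326171875, 5.92379093170166), (11.485692024230957, 44.831443786621094), 82.33426666259766)
```

View pics/c1.png

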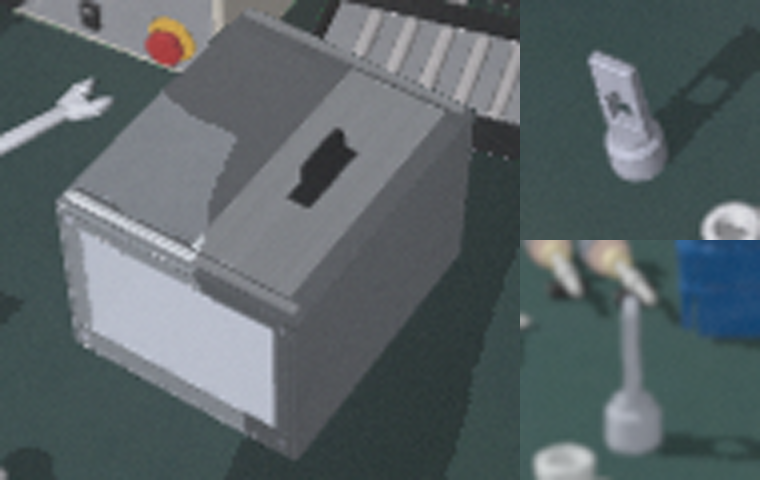

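The crop shows the cover shut, with the bar centred between the runners, and the round-footed gauge with its tab edge-on to the scene camera. Next I'll refine the yaws and check obstacle footprints.

```bash
python3 - <<'E'
from h import *
d={n:np.load(f'pics/{n}0.npy') for n in('scene','top')}
C={n:cloud(n,d[n]) for n in d}
P=np.vstack([C[n][d[n]>0] for n in d])
def box(x0,x1,y0,y1,z0,z1):
    return P[(P[:,0]>x0)&(P[:,0]<x1)&(P[:,1]>y0)&(P[:,1]<y1)&(P[:,2]>z0)&(P[:,2]<z1)]
for n in d:
  T=C[n][d[n]>0]
  t=T[(abs(T[:,0]-.41)<.015)&(abs(T[:,1]-.254)<.03)&(T[:,2]>.04)&(T[:,2]<.104)]
  # tab front face: fit line x=f(y)
  l=cv2.fitLine(t[:,:2].astype(np.float32),cv2.DIST_HUBER,0,.001,.001).ravel();print(n,'tab',len(t),t.mean(0),l,np.degrees(np.arctan2(l[1],l[0])))
  t=T[(abs(T[:,0]-.41)<.03)&(abs(T[:,1]-.254)<.04)&(T[:,2]>.106)&(T[:,2]<.116)];print(' top',t.mean(0).round(4),len(t),t.min(0).round(3),t.max(0).round(3))
  # cabinet walls
  for nm,ang,lo,hi in(('front',-9.4,-.13,-.095),('right',-9.4,-.11,-.08)):
    a=np.radians(ang);ex=np.array([np.cos(a),np.sin(a)]);ey=np.array([-ex[1],ex[0]])
    q=(T[:,:2]-[.619,.048]);X=q@ex;Y=q@ey
    m=(T[:,2]>.03)&(T[:,2]<.145)
    m&=((X>lo)&(X<hi)&(abs(Y)<.085)) if nm=='front' else ((Y>lo)&(Y<hi)&(abs(X)<.1))
    if m.sum()>50:
      l=cv2.fitLine(T[m,:2].astype(np.float32),cv2.DIST_HUBER,0,.001,.001).ravel();print(' ',nm,m.sum(),'med',np.median(X[m]).round(4),np.median(Y[m]).round(4),np.degrees(np.arctan2(l[1],l[0])))
  m=(T[:,2]>.172)&(T[:,2]<.2)&(abs(X)<.05)&(abs(Y)<.08);print('  bar cab',X[m].min(),X[m].max(),Y[m].min(),Y[m].max(),T[m,2].max())
  m=(T[:,2]>.157)&(T[:,2]<.164)&(abs(X)<.12)&(abs(Y)<.11);print('  cover z',np.median(T[m,2]))
# coarse height map
for x in np.arange(.2,.95,.05):
  print('%.2f'%x,[('%.2f'%b[:,2].max() if len(b:=box(x,x+.05,y,y+.05,-.01,.6)) else '----') for y in np.arange(-.4,.6,.05)])
E
```

```text
scene tab 85 [0.40960475 0.24404498 0.07198966] [0.2138886  0.9768581  0.40960476 0.24404499] 77.649666
 top [0.4088 0.2515 0.1093] 16 [0.405 0.236 0.106] [0.414 0.268 0.112]
  right 3702 med 0.0008 -0.095 -9.20141
  bar cab -0.021138808760798374 0.021557898078221335 -0.05108606505011602 -0.03772853321805818 0.18885365510187582
  cover z 0.1596972160102025
top tab 161 [0.40735988 0.25258355 0.07109666] [ 0.03653841 -0.99933225  0.4066744   0.24940959] -87.90603
 top [0.4091 0.2535 0.1105] 44 [0.405 0.236 0.106] [0.416 0.274 0.115]
  front 1296 med -0.1105 -0.002 80.849144
  right 945 med -0.0053 -0.0948 -9.252825
  bar cab -0.02311546404269826 0.021609569986310986 -0.04825614640553781 -0.0364386395633699 0.19089013240287442
  cover z 0.1598476030343561
0.20 ['0.01', '0.01', '0.01', '0.03', '0.03', '0.01', '0.01', '0.01', '0.02', '0.02', '0.01', '0.01', '0.01', '0.00', '0.00', '0.60', '0.60', '0.60', '0.55', '0.53']
0.25 ['0.01', '0.01', '0.02', '0.02', '0.03', '0.01', '0.04', '0.05', '0.02', '0.02', '0.01', '0.01', '0.02', '0.02', '0.01', '0.01', '0.01', '0.60', '0.60', '0.60']
0.30 
[... 1452 characters left out ...]
01', '0.50', '0.50', '----', '0.42']
0.75 ['0.33', '0.37', '0.37', '0.37', '0.01', '0.01', '0.01', '0.00', '0.00', '0.00', '0.00', '0.14', '0.14', '0.14', '0.14', '0.12', '0.50', '0.50', '----', '0.42']
0.80 ['0.01', '0.37', '0.37', '0.37', '0.01', '0.01', '0.04', '0.04', '0.04', '0.04', '0.04', '0.14', '0.14', '0.14', '0.14', '0.14', '0.50', '0.50', '----', '0.45']
0.85 ['0.01', '0.37', '0.37', '0.37', '0.01', '0.01', '0.16', '0.16', '0.17', '0.17', '0.16', '0.14', '0.14', '0.14', '0.14', '0.14', '0.50', '0.50', '0.50', '0.50']
0.90 ['0.01', '0.01', '0.00', '0.01', '0.01', '0.01', '0.16', '0.16', '0.16', '0.12', '0.12', '0.14', '0.14', '0.14', '0.14', '0.14', '----', '----', '----', '----']
```

```bash
python3 -m pendant '{"offset":[[-0.14,-0.07,-0.11],[-0.28,-0.14,-0.22],[-0.42,-0.21,-0.33],[-0.56,-0.28,-0.44],[-0.7,-0.35,-0.55],[-0.7,-0.35,-0.55]],"turn":[[0,0,0],[0,0,0],[0,0,0],[0,-0.1,0],[0,-0.2,0],[0,-0.273,0]]}' 40
cat > g.py <<'E'
import sys
from h import *
# g.py x y z [yaw of tool x, deg]
a=[float(v) for v in sys.argv[1:]]
R=None
if len(a)>3:
    t=np.radians(a[3]);X=np.array([np.cos(t),np.sin(t),0]);Y=np.array([0,0,-1.])
    R=Rn.from_matrix(np.stack([X,Y,np.cross(X,Y)],1))
o=manip.get_obs();M=Rn.from_quat(o['ee_rot']).as_matrix()
print(o['clock'],o['position'].round(4) if hasattr(o['position'],'round') else o['position'],'yaw',np.degrees(np.arctan2(M[1,0],M[0,0])).round(2),'F',np.round(o['ft_force'],1),'w',o['grip_width'],'q7',np.round(o['joint_pos'],2))
print(*rows(a[:3],R,o))
E
python3 g.py 0.42 0.24 0.30 80.7
```

```text
clock: 0.85
position: [0.2823, 0.4083, 0.3022]
ee_rot: [0.539, 0.458, -0.457, -0.539]
ft_force: [-0.4, 0.9, 0.0]
grip_width: 0.401
0.85 [0.2823 0.4083 0.3022] yaw 80.61 F [-0.4  0.9  0. ] w 0.4009114926202497 q7 [-1.06  0.02 -0.    1.68  0.    1.44  0.35]
[-0.7179  0.0114 -0.8165] [ 0.0013 -0.002   0.0006]
```

```bash
python3 -m pendant '{"offset":[[-0.18,0,-0.2],[-0.36,0,-0.4],[-0.54,0,-0.6],[-0.72,0,-0.8],[-0.9,0,-0.98],[-0.98,0,-0.98],[-0.98,0,-0.98]],"turn":[[0,0,0],[0,0,0],[0,0,0],[0,0,0],[0,0,0],[0,0,0],[0,0,0]]}'
python3 g.py 0.6113 0.0043 0.22 80.7
```

```text
clock: 1.72
position: [0.4433, 0.1825, 0.3022]
ee_rot: [-0.54, -0.457, 0.457, 0.54]
ft_force: [0.6, 0.9, 0.3]
grip_width: 0.4
1.725 [0.4433 0.1825 0.3022] yaw 80.54 F [0.6 0.9 0.3] w 0.40025552074858234 q7 [-0.78 -0.04  0.29  1.73  0.01  1.45  0.91]
[-0.7412  0.4108 -0.975 ] [ 0.0006 -0.0036  0.0008]
```

```bash
python3 -m pendant '{"offset":[[-0.15,0.08,-0.2],[-0.3,0.16,-0.4],[-0.45,0.24,-0.6],[-0.6,0.33,-0.8],[-0.741,0.41,-0.975],[-0.741,0.41,-0.975],[-0.741,0.41,-0.975]],"turn":[[0,0,0],[0,0,0],[0,0,0],[0,0,0],[0,0,0],[0,0,0],[0,0,0]]}'
python3 g.py 0.6113 0.0043 0.17 80.7
python3 -c "
from h import *
p,_=snap('scene','s1');q,_=snap('top','t1')
f=lambda a:cv2.resize(a,(400,400),interpolation=2)
cv2.imwrite('pics/c2.png',np.hstack([f(p[130:270,260:400]),f(q[100:240,220:360])])[:,:,::-1])"
```

```text
clock: 2.6
position: [0.6111, 0.0067, 0.2199]
ee_rot: [-0.539, -0.458, 0.457, 0.539]
ft_force: [-0.0, 0.9, -0.0]
grip_width: 0.399
2.6 [0.6111 0.0067 0.2199] yaw 80.68 F [-0.   0.9 -0. ] w 0.39889212856380735 q7 [-0.48  0.33  0.5   1.54 -0.16  1.32  1.44]
[-0.0122  0.2494 -0.003 ] [-0.0005 -0.0005  0.0019]
```

View pics/c2.png

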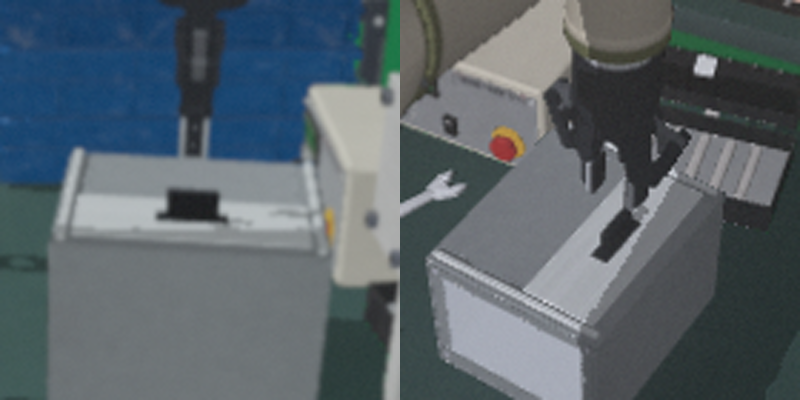

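The fingers straddle the bar line, so I'll descend and grip it.

```bash
python3 -m pendant '{"offset":[[-0.012,0.08,0],[-0.012,0.16,0],[-0.012,0.255,0],[-0.012,0.255,0]],"turn":[[0,0,0],[0,0,0],[0,0,0],[0,0,0]]}'
python3 -m pendant '{"offset":[[0,0,0],[0,0,0],[0,0,0],[0,0,0],[0,0,0]],"turn":[[0,0,0],[0,0,0],[0,0,0],[0,0,0],[0,0,0]]}' 0 30
python3 g.py 0.6113 0.0043 0.168 80.7
```

```text
clock: 3.2
position: [0.6096, 0.0045, 0.1673]
ee_rot: [-0.538, -0.458, 0.458, 0.54]
ft_force: [-0.0, -0.5, 0.2]
grip_width: 0.4
clock: 3.82
position: [0.6097, 0.0046, 0.1675]
ee_rot: [-0.538, -0.458, 0.458, 0.54]
ft_force: [0.3, 0.6, -1.1]
grip_width: 0.107
3.825 [0.6097 0.0046 0.1675] yaw 80.71 F [ 0.3  0.6 -1.1] w 0.1071149546929225 q7 [-0.47  0.36  0.49  1.61 -0.18  1.22  1.46]
[-0.0003 -0.0024 -0.0081] [-0.003   0.0003  0.0014]
```

```bash
python3 -m pendant '{"offset":[[0.06,0,0],[0.12,0,0],[0.18,0,0],[0.24,0,0],[0.3,0,0],[0.36,0,0],[0.41,0,0],[0.425,0,0],[0.425,0,0]],"turn":[[0,0,0],[0,0,0],[0,0,0],[0,0,0],[0,0,0],[0,0,0],[0,0,0],[0,0,0],[0,0,0]]}'
python3 g.py 0.6113 0.0043 0.168 80.7
```

```text
clock: 4.95
position: [0.6232, 0.0876, 0.1676]
ee_rot: [-0.538, -0.457, 0.458, 0.54]
ft_force: [-2.2, -4.0, -1.2]
grip_width: 0.112
4.95 [0.6232 0.0876 0.1676] yaw 80.67 F [-2.2 -4.  -1.2] w 0.11162614634267397 q7 [-0.56  0.4   0.46  1.55 -0.19  1.23  1.33]
[-0.4208 -0.002  -0.0089] [-0.0037 -0.0008 -0.0004]
```

```bash
python3 -m pendant '{"offset":[[0,0,0],[0,-0.1,0],[0,-0.25,0],[0,-0.4,0],[0,-0.6,0.1],[0,-0.6,0.3],[0,-0.6,0.5],[0,-0.6,0.7],[0,-0.6,0.7]],"turn":[[0,0,0],[0,0,0],[0,0,0],[0,0,0],[0,0.2,0],[0,0.4,0],[0,0.6,0],[0,0.8,0],[0,0.95,0]]}' 40
python3 g.py 0.4095 0.2545 0.20 0
```

```text
clock: 6.08
position: [0.4836, 0.1119, 0.2889]
ee_rot: [-0.668, -0.229, 0.229, 0.67]
ft_force: [1.0, -0.6, -0.0]
grip_width: 0.401
6.075 [0.4836 0.1119 0.2889] yaw 37.82 F [ 1.  -0.6 -0. ] w 0.40086883188397066 q7 [-0.8   0.    0.49  1.72 -0.    1.42  0.35]
[0.1442 0.4474 0.7888] [-0.0048  0.8405 -0.0012]
```

```bash
python3 -m pendant '{"offset":[[0.03,0.05,0.15],[0.06,0.15,0.35],[0.09,0.25,0.55],[0.12,0.35,0.7],[0.144,0.447,0.789],[0.144,0.447,0.789]],"turn":[[0,0.2,0],[0,0.4,0],[0,0.6,0],[0,0.8,0],[0,0.84,0],[0,0.84,0]]}' 55
python3 g.py 0.4095 0.2545 0.078 0
python3 -c "
from h import *
p,d=snap('scene','s2');q,e=snap('top','t2')
f=lambda a:cv2.resize(a,(400,400),interpolation=2)
cv2.imwrite('pics/c3.png',np.hstack([f(p[110:240,180:310]),f(q[130:260,120:250])])[:,:,::-1])
for n,dd in(('scene',d),('top',e)):
  T=cloud(n,dd)[dd>0];m=(T[:,2]>.172)&(T[:,2]<.192)&(abs(T[:,0]-.62)<.06)&(abs(T[:,1]-.09)<.06);r=(T[m,:2]-[.619,.048])
  print(n,m.sum(),(r@[.1616,.987]).min(),(r@[.1616,.987]).max())
  m=(abs(T[:,0]-.41)<.03)&(abs(T[:,1]-.254)<.03)&(T[:,2]>.104)&(T[:,2]<.116);t=T[m];print(len(t),t.min(0),t.max(0))
"
```

```text
clock: 6.82
position: [0.4083, 0.2556, 0.1993]
ee_rot: [-0.706, -0.0, 0.002, 0.708]
ft_force: [-0.2, -0.9, 0.8]
grip_width: 0.551
6.825 [0.4083 0.2556 0.1993] yaw 0.21 F [-0.2 -0.9  0.8] w 0.5505575405521208 q7 [-0.96  0.03  0.32  1.89 -0.01  1.23 -0.64]
[ 0.0082  0.6067 -0.0067] [-0.0031  0.0046 -0.0044]
scene 114 0.03051873645989519 0.04497886087370163
20 [0.40541207 0.23616277 0.10428778] [0.41394462 0.27185808 0.11188321]
top 84 0.03290180304956097 0.04500061968929064
53 [0.40403963 0.23752467 0.10408211] [0.41571615 0.2715737  0.11463936]
```

View pics/c3.png

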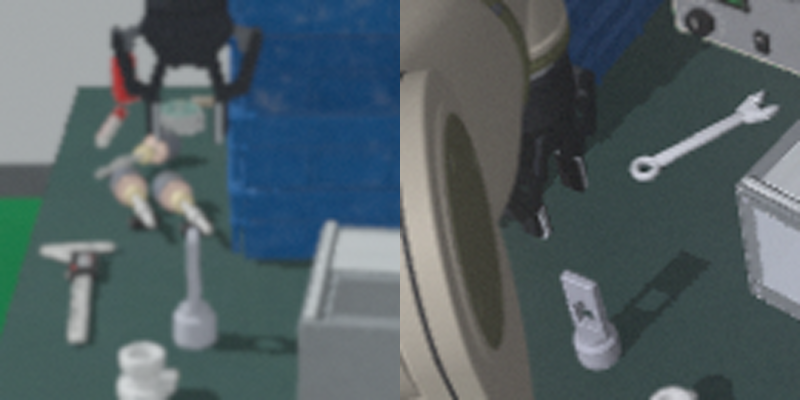

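The gauge stands under the open fingers and the cover is open by about 83 mm. Descending and gripping.

```bash
python3 -m pendant '{"offset":[[0.008,0.12,-0.007],[0.008,0.25,-0.007],[0.008,0.4,-0.007],[0.008,0.52,-0.007],[0.008,0.603,-0.007],[0.008,0.603,-0.007]],"turn":[[0,0,0],[0,0,0],[0,0,0],[0,0,0],[0,0,0],[0,0,0]]}'
python3 -m pendant '{"offset":[[0,0,0],[0,0,0],[0,0,0],[0,0,0],[0,0,0],[0,0,0],[0,0,0]],"turn":[[0,0,0],[0,0,0],[0,0,0],[0,0,0],[0,0,0],[0,0,0],[0,0,0]]}' 0 60
python3 g.py 0.4095 0.2545 0.2 -9.3
```

```text
clock: 7.68
position: [0.4117, 0.2526, 0.0802]
ee_rot: [-0.706, 0.001, 0.001, 0.708]
ft_force: [-0.4, -0.5, 0.6]
grip_width: 0.547
clock: 8.55
position: [0.4121, 0.253, 0.081]
ee_rot: [-0.706, 0.0, 0.0, 0.709]
ft_force: [-1.0, -0.8, 7.2]
grip_width: 0.105
8.55 [0.4121 0.253  0.081 ] yaw 0.03 F [-1.  -0.8  7.2] w 0.10527308246375273 q7 [-0.94  0.17  0.33  2.01 -0.07  0.97 -0.58]
[-0.0136 -0.5949  0.0098] [-0.005   0.2073 -0.0015]
```

```bash
python3 -m pendant '{"offset":[[0,-0.1,0],[0,-0.3,0],[0,-0.5,0],[0,-0.7,0],[0,-0.9,0],[0.08,-0.99,-0.15],[0.16,-0.99,-0.3],[0.24,-0.99,-0.45],[0.32,-0.99,-0.6],[0.4,-0.99,-0.75],[0.4,-0.99,-0.75],[0.4,-0.99,-0.75]],"turn":[[0,0,0],[0,0,0],[0,0,0],[0,0,0],[0,0,0],[0,0.05,0],[0,0.1,0],[0,0.15,0],[0,0.207,0],[0,0.207,0],[0,0.207,0],[0,0.207,0]]}'
python3 g.py 0.5673 0.0109 0.29 -9.3
python3 - <<'E'
from h import *
p,d=snap('scene','s3');q,e=snap('top','t3')
o=manip.get_obs();M=Rn.from_quat(o['ee_rot']).as_matrix()
for n,dd in(('scene',d),('top',e)):
  T=cloud(n,dd)[dd>0]-o['position'];L=T@M   # tool coords
  m=(abs(L[:,0])<.03)&(abs(L[:,2])<.035)&(L[:,1]>.004)&(L[:,1]<.11);L=L[m]
  print(n,len(L),'lowest',np.percentile(L[:,1],98))
  for a,b in((.004,.03),(.04,.05),(.056,.075)):
    k=L[(L[:,1]>a)&(L[:,1]<b)]
    if len(k): print(a,len(k),'x',np.percentile(k[:,0],[2,98]).round(4),'z',np.percentile(k[:,2],[2,98]).round(4))
E
```

```text
clock: 10.05
position: [0.4919, 0.102, 0.2772]
ee_rot: [-0.704, 0.059, -0.057, 0.706]
ft_force: [-0.1, 0.8, -2.8]
grip_width: 0.106
10.05 [0.4919 0.102  0.2772] yaw -9.34 F [-0.1  0.8 -2.8] w 0.10568421400093791 q7 [-0.79  0.02  0.51  1.73 -0.01  1.39 -0.44]
[ 0.4457 -0.0664 -0.3881] [-0.0038 -0.0008 -0.0039]
scene 324 lowest 0.08054834743793009
0.004 55 x [-0.0056  0.0035] z [-0.0194  0.0171]
0.04 43 x [-0.0141  0.011 ] z [-0.0158  0.0084]
0.056 112 x [-0.0182  0.0181] z [-0.0197  0.0014]
top 332 lowest 0.07854924933935384
0.004 64 x [-0.0067  0.0037] z [-0.0153  0.0182]
0.04 54 x [-0.0188  0.0003] z [-0.0141  0.0181]
0.056 77 x [-0.0212  0.0082] z [-0.0178  0.0147]
```

```bash
python3 -m pendant '{"offset":[[0.11,-0.03,-0.1],[0.22,-0.066,-0.2],[0.33,-0.066,-0.29],[0.446,-0.066,-0.388],[0.446,-0.066,-0.388],[0.446,-0.066,-0.388]],"turn":[[0,0,0],[0,0,0],[0,0,0],[0,0,0],[0,0,0],[0,0,0]]}'
python3 g.py 0.5673 0.0109 0.20 -9.3
python3 - <<'E'
from h import *
p,d=snap('scene','s4');q,e=snap('top','t4')
f=lambda a:cv2.resize(a,(400,400),interpolation=2)
cv2.imwrite('pics/c4.png',np.hstack([f(p[120:260,250:390]),f(q[130:250,215:335])])[:,:,::-1])
o=manip.get_obs()
for n,dd in(('scene',d),('top',e)):
  T=cloud(n,dd)[dd>0]
  m=(T[:,2]>.02)&(T[:,2]<.145);r=T[:,:2]-[.619,.048];X=r@[.987,-.1616];Y=r@[.1616,.987]
  a=m&(abs(X)<.1)&(Y<-.08)&(Y>-.11);print(n,'right wall',a.sum(),np.median(Y[a]))
  a=(abs(T[:,2]-.157)<.012)&(abs(X)<.07)&(Y<-.06)&(Y>-.11);print('strip',np.percentile(Y[a],[2,98]))
  a=(abs(T[:,2]-.166)<.02)&(abs(X)<.12)&(Y>.07)&(Y<.11);print('far edge',np.percentile(Y[a],[99]))
  a=(T[:,2]>.15)&(T[:,2]<.175)&(abs(Y)<.08)&(abs(X)<.13);print('X range roof',np.percentile(X[a],[.3,99.7]))
E
```

```text
clock: 10.9
position: [0.5671, 0.0131, 0.29]
ee_rot: [-0.703, 0.058, -0.055, 0.706]
ft_force: [0.7, 0.4, -3.1]
grip_width: 0.101
10.9 [0.5671 0.0131 0.29  ] yaw -9.16 F [ 0.7  0.4 -3.1] w 0.10113185599819827 q7 [-0.64  0.19  0.63  1.55 -0.12  1.43 -0.16]
[ 0.0042  0.4501 -0.0121] [-0.0046  0.0031 -0.0043]
scene right wall 3988 -0.09501572809445526
strip [-0.09797243 -0.07847581]
far edge [0.09765622]
X range roof [-0.11223055  0.11315862]
top right wall 1019 -0.09487703192967012
strip [-0.09618161 -0.07793702]
far edge [0.0960206]
X range roof [-0.11340065  0.10930855]
```

View pics/c4.png

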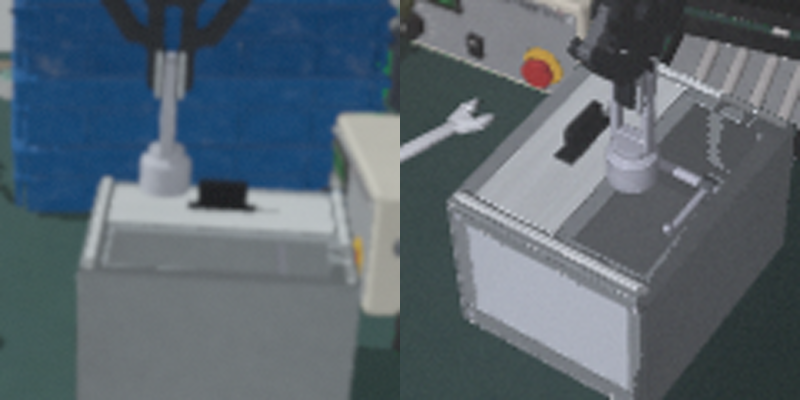

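The plug is above the opening, and the hook shows in the crop at (667,228) for the tip and (712,186) at the rail. I'll check it against prediction.

```bash
python3 - <<'E'
from h import *
d=np.load('pics/t4.npy');m=manip.camera_model('top');K=np.array(m['intrinsics'])
def proj(c):
    w=np.array([.619+c[0]*.987+c[1]*.1616,.048-c[0]*.1616+c[1]*.987,c[2]])
    p=np.array(m['R'])@w+m['t'];a=p[:2]/p[2];a=a*(1+m['k1']*(a@a));return K[0,0]*a+K[:2,2]
for c in((-.006,-.045,.113),(.02,-.045,.105),(.058,-.045,.106)):
    u=proj(c);print(c,u.round(1),'crop',((u[0]-215)/.3+400).round(),((u[1]-130)/.3).round())
T=cloud('top',d)
r=T[...,:2]-[.619,.048];X=r@[.987,-.1616];Y=r@[.1616,.987]
mm=(d>0)&(T[...,2]>.09)&(T[...,2]<.125)&(abs(X-.015)<.03)&(abs(Y+.045)<.025)
print(mm.sum());print(np.c_[X[mm],Y[mm],T[mm][:,2]].round(4)[::2])
E
```

```text
(-0.006, -0.045, 0.113) [294.3 197.7] crop 664.0 226.0
(0.02, -0.045, 0.105) [299.4 193.7] crop 681.0 212.0
(0.058, -0.045, 0.106) [306.7 184.9] crop 706.0 183.0
44
[[ 0.0406 -0.0436  0.1083]
 [ 0.0448 -0.0476  0.1068]
 [ 0.0424 -0.0459  0.1039]
 [ 0.0342 -0.0444  0.1064]
 [ 0.0373 -0.049   0.1064]
 [ 0.0308 -0.0466  0.1068]
 [ 0.0255 -0.0434  0.1057]
 [ 0.0315 -0.0463  0.1017]
 [ 0.0256 -0.0434  0.1014]
 [ 0.029  -0.0479  0.1009]
 [ 0.0192 -0.0442  0.1039]
 [ 0.0222 -0.0488  0.1039]
 [ 0.0153 -0.0434  0.1028]
 [ 0.0183 -0.0481  0.1029]
 [ 0.0097 -0.047   0.1063]
 [-0.0029 -0.042   0.1112]
 [ 0.0039 -0.0441  0.1059]
 [ 0.0066 -0.0489  0.1063]
 [-0.0017 -0.0444  0.1073]
 [ 0.0003 -0.0497  0.1088]
 [-0.0064 -0.0475  0.1097]
 [-0.0037 -0.0459  0.1019]]
```

Prediction and measurement agree to about 1 mm. Lowering now.

```bash
python3 -m pendant '{"offset":[[0.004,0.05,-0.012],[0.004,0.14,-0.012],[0.004,0.24,-0.012],[0.004,0.34,-0.012],[0.004,0.44,-0.012],[0.004,0.54,-0.012],[0.004,0.64,-0.012],[0.004,0.74,-0.012],[0.004,0.81,-0.012],[0.004,0.81,-0.012],[0.004,0.81,-0.012]],"turn":[[0,0,0],[0,0,0],[0,0,0],[0,0,0],[0,0,0],[0,0,0],[0,0,0],[0,0,0],[0,0,0],[0,0,0],[0,0,0]]}'
python3 g.py 0.6315 0.0004 0.1275 -9.3
python3 -c "
from h import *
print(np.array([.02,-.045])@np.array([[.987,-.1616],[.1616,.987]])+[.619,.048])"
```

```text
clock: 12.38
position: [0.5675, 0.0114, 0.1288]
ee_rot: [-0.703, 0.057, -0.056, 0.706]
ft_force: [0.2, 0.4, -2.9]
grip_width: 0.107
12.375 [0.5675 0.0114 0.1288] yaw -9.13 F [ 0.2  0.4 -2.9] w 0.10679680097592209 q7 [-0.6   0.32  0.6   1.77 -0.2   1.12 -0.09]
[ 0.3249  0.0058 -0.0037] [-0.0053  0.0038 -0.0027]
[6.31468e-01 3.53000e-04]
```

```bash
python3 -m pendant '{"offset":[[0.03,0.005,0],[0.07,0.005,-0.002],[0.11,0.005,-0.003],[0.15,0.005,-0.004],[0.19,0.005,-0.004],[0.23,0.005,-0.004],[0.27,0.005,-0.004],[0.31,0.005,-0.004],[0.325,0.005,-0.004],[0.325,0.005,-0.004]],"turn":[[0,0,0],[0,0,0],[0,0,0],[0,0,0],[0,0,0],[0,0,0],[0,0,0],[0,0,0],[0,0,0],[0,0,0]]}'
python3 g.py 0.6315 0.0004 0.114 -9.3
python3 - <<'E'
from h import *
p,d=snap('scene','s5');q,e=snap('top','t5')
f=lambda a:cv2.resize(a,(400,400),interpolation=2)
cv2.imwrite('pics/c5.png',np.hstack([f(p[130:250,265:385]),f(q[140:220,255:335])])[:,:,::-1])
E
```

```text
clock: 13.62
position: [0.6316, 0.0002, 0.1276]
ee_rot: [-0.703, 0.057, -0.056, 0.706]
ft_force: [-0.6, -0.1, -2.8]
grip_width: 0.107
13.625 [6.316e-01 2.000e-04 1.276e-01] yaw -9.13 F [-0.6 -0.1 -2.8] w 0.10734734302317728 q7 [-0.51  0.47  0.58  1.59 -0.28  1.17 -0.03]
[-0.0003  0.0679  0.0004] [-0.0052  0.0037 -0.0029]
```

View pics/c5.png

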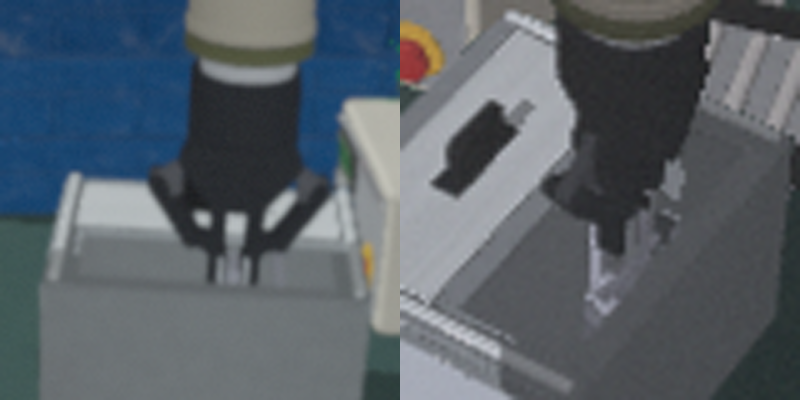

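The tip has threaded through the slot without contact. Letting it down.

```bash
python3 -m pendant '{"offset":[[0,0.02,0],[0,0.04,0],[0,0.055,0],[0,0.063,0],[0,0.063,0]],"turn":[[0,0,0],[0,0,0],[0,0,0],[0,0,0],[0,0,0]]}'
python3 -m pendant '{"offset":[[0,0.004,0],[0,0.008,0],[0,0.008,0]],"turn":[[0,0,0],[0,0,0],[0,0,0]]}'
```

```text
clock: 14.35
position: [0.6312, 0.0004, 0.1149]
ee_rot: [-0.703, 0.057, -0.055, 0.706]
ft_force: [-0.4, 0.8, -3.0]
grip_width: 0.107
clock: 14.72
position: [0.6314, 0.0004, 0.1138]
ee_rot: [-0.703, 0.057, -0.056, 0.706]
ft_force: [-2.5, 0.2, 3.0]
grip_width: 0.106
```

Contact with the rod at z = 0.114, as predicted. Releasing with a small opening.

```bash
python3 -m pendant '{"offset":[[0,0,0],[0,0,0],[0,0,0],[0,0,0],[0,0,0],[0,0,0]],"turn":[[0,0,0],[0,0,0],[0,0,0],[0,0,0],[0,0,0],[0,0,0]]}' 28
python3 - <<'E'
from h import *
p,d=snap('scene','s6');q,e=snap('top','t6')
f=lambda a:cv2.resize(a,(400,400),interpolation=2)
cv2.imwrite('pics/c6.png',np.hstack([f(p[130:250,265:385]),f(q[140:220,255:335])])[:,:,::-1])
E
```

```text
clock: 15.48
position: [0.6315, 0.0004, 0.1138]
ee_rot: [-0.703, 0.057, -0.056, 0.706]
ft_force: [0.7, 0.2, 0.3]
grip_width: 0.278
```

View pics/c6.png

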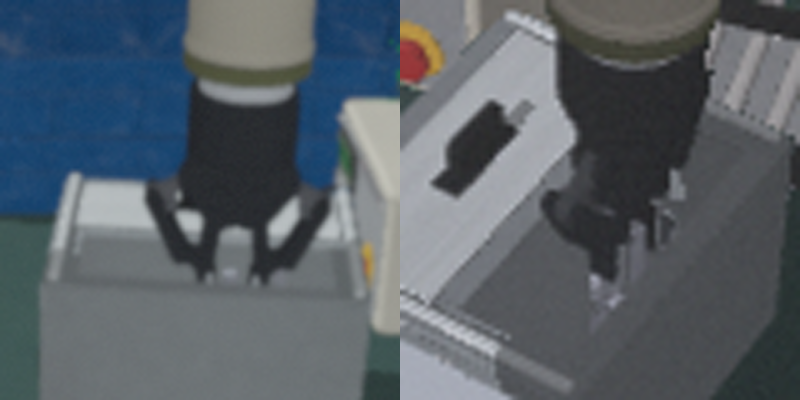

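The fingers are open round the hanging tab and the force is zero. Rising.

```bash
python3 -m pendant '{"offset":[[0,-0.05,0],[0,-0.12,0],[0,-0.22,0],[0,-0.34,0],[0,-0.5,0],[0,-0.7,0],[0,-0.88,0],[0,-0.88,0],[0,-0.88,0]],"turn":[[0,0,0],[0,0,0],[0,0,0],[0,0,0],[0,0,0],[0,0,0],[0,0,0],[0,0,0],[0,0,0]]}'
python3 -m pendant '{"offset":[[0,-0.05,0.1],[0,-0.05,0.2],[0,-0.05,0.3],[0,-0.05,0.42],[0,-0.05,0.42]],"turn":[[0,-0.2,0],[0,-0.4,0],[0,-0.6,0],[0,-0.8,0],[0,-0.98,0]]}' 40
python3 g.py 0.6232 0.0876 0.22 80.7
python3 - <<'E'
from h import *
p,d=snap('scene','s7');q,e=snap('top','t7')
T=cloud('top',e);r=T[...,:2]-[.619,.048];X=r@[.987,-.1616];Y=r@[.1616,.987]
m=(e>0)&(abs(X-.02)<.03)&(abs(Y+.045)<.025)&(T[...,2]>.06)&(T[...,2]<.15)
t=m&(T[...,2]>.125);print('tab',t.sum(),X[t].min(),X[t].max(),Y[t].min(),Y[t].max(),np.percentile(T[t][:,2],97))
for n,D in(('scene',d),('top',e)):
  T=cloud(n,D)[D>0];k=(T[:,2]>.172)&(T[:,2]<.192)&(abs(T[:,0]-.62)<.04)&(abs(T[:,1]-.09)<.03);r=T[k,:2]-[.619,.048]
  print(n,'bar',k.sum(),np.percentile(r@[.987,-.1616],[2,98]),np.percentile(r@[.1616,.987],[2,98]))
f=lambda a:cv2.resize(a,(400,400),interpolation=2)
cv2.imwrite('pics/c7.png',np.hstack([f(p[130:250,265:385]),f(q[140:220,255:335])])[:,:,::-1])
E
```

```text
clock: 16.7
position: [0.6315, -0.0005, 0.2901]
ee_rot: [-0.703, 0.057, -0.056, 0.707]
ft_force: [-0.5, -0.0, -0.5]
grip_width: 0.278
clock: 17.32
position: [0.6443, 0.0852, 0.299]
ee_rot: [-0.671, -0.215, 0.216, 0.676]
ft_force: [0.4, 0.1, -0.2]
grip_width: 0.4
17.325 [0.6443 0.0852 0.299 ] yaw 35.44 F [ 0.4  0.1 -0.2] w 0.39971166440069517 q7 [-0.53  0.39  0.47  1.3  -0.18  1.5   0.54]
[-0.0792  0.3956  0.0687] [-0.0075 -1.0057  0.0033]
tab 82 0.011232411576186551 0.025999545592514627 -0.05856536590175239 -0.023374449808612724 0.14592020302377345
scene bar 116 [-0.0208734   0.02134852] [0.03104448 0.04143801]
top bar 86 [-0.02169685  0.02093909] [0.03362127 0.04356119]
```

View pics/c7.png

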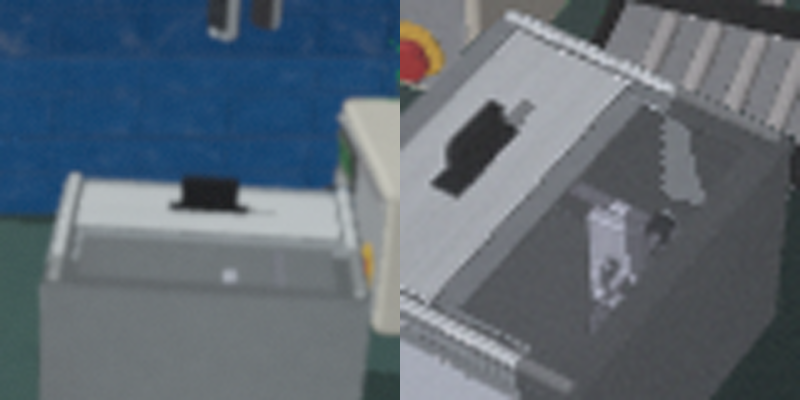

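The gauge hangs on the hook with its tab top at 0.143–0.146 m, as it should. Now I'll grip the bar again and shut the cover.

```bash
python3 -m pendant '{"offset":[[-0.02,0.05,0.02],[-0.04,0.15,0.04],[-0.06,0.25,0.05],[-0.079,0.35,0.069],[-0.079,0.39,0.069],[-0.079,0.39,0.069]],"turn":[[0,-0.2,0],[0,-0.4,0],[0,-0.6,0],[0,-0.8,0],[0,-1,0],[0,-1,0]]}'
python3 g.py 0.6235 0.0870 0.1675 80.7
```

```text
clock: 18.18
position: [0.6227, 0.0847, 0.2206]
ee_rot: [-0.54, -0.453, 0.454, 0.544]
ft_force: [-0.0, -0.2, 0.5]
grip_width: 0.404
18.175 [0.6227 0.0847 0.2206] yaw 79.84 F [-0.  -0.2  0.5] w 0.4041147487417082 q7 [-0.47  0.35  0.34  1.48 -0.12  1.33  1.28]
[ 0.0113  0.2655 -0.0034] [-0.007  -0.0191  0.004 ]
```

```bash
python3 -m pendant '{"offset":[[0.011,0.08,-0.003],[0.011,0.17,-0.003],[0.011,0.262,-0.003],[0.011,0.262,-0.003]],"turn":[[0,-0.019,0],[0,-0.019,0],[0,-0.019,0],[0,-0.019,0]]}'
python3 -m pendant '{"offset":[[0,0,0],[0,0,0],[0,0,0],[0,0,0],[0,0,0]],"turn":[[0,0,0],[0,0,0],[0,0,0],[0,0,0],[0,0,0]]}' 0 30
python3 g.py 0.6094 0.0035 0.168 80.7
```

```text
clock: 18.68
position: [0.6223, 0.0869, 0.1659]
ee_rot: [-0.536, -0.456, 0.459, 0.542]
ft_force: [-0.8, 0.9, 0.0]
grip_width: 0.4
clock: 19.3
position: [0.6224, 0.0869, 0.1662]
ee_rot: [-0.536, -0.456, 0.459, 0.542]
ft_force: [-0.7, 0.3, 1.6]
grip_width: 0.106
19.3 [0.6224 0.0869 0.1662] yaw 80.67 F [-0.7  0.3  1.6] w 0.10604573216992286 q7 [-0.46  0.39  0.33  1.55 -0.14  1.23  1.3 ]
[-0.4223 -0.0096 -0.0032] [-0.0104 -0.0007  0.0025]
```

```bash
python3 -m pendant '{"offset":[[-0.06,0,0],[-0.12,0,0],[-0.18,0,0],[-0.24,0,0],[-0.3,0,0],[-0.36,0,0],[-0.4,0,0],[-0.42,0,0],[-0.43,0,0],[-0.43,0,0]],"turn":[[0,0,0],[0,0,0],[0,0,0],[0,0,0],[0,0,0],[0,0,0],[0,0,0],[0,0,0],[0,0,0],[0,0,0]]}'
python3 g.py 0.6094 0.0035 0.168 80.7
```

```text
clock: 20.55
position: [0.6089, 0.0037, 0.1662]
ee_rot: [-0.536, -0.457, 0.459, 0.542]
ft_force: [3.3, 5.2, -0.6]
grip_width: 0.108
20.55 [0.6089 0.0037 0.1662] yaw 80.76 F [ 3.3  5.2 -0.6] w 0.10820835969943064 q7 [-0.37  0.35  0.36  1.6  -0.14  1.22  1.43]
[-0.0008 -0.009  -0.0026] [-0.0097  0.0014  0.0048]
```

```bash
python3 -m pendant '{"offset":[[0,0,0],[0,0,0],[0,0,0],[0,-0.1,0],[0,-0.3,0],[0,-0.5,0],[0,-0.6,0.3],[0,-0.6,0.6],[0,-0.6,0.8],[0,-0.6,0.8],[0,-0.6,0.8]],"turn":[[0,0,0],[0,0,0],[0,0,0],[0,0,0],[0,0,0],[0,0,0],[0,0,0],[0,0,0],[0,0,0],[0,0,0],[0,0,0]]}' 40
python3 - <<'E'
from h import *
p,d=snap('scene','s8');q,e=snap('top','t8')
for n,D in(('scene',d),('top',e)):
  T=cloud(n,D)[D>0];k=(T[:,2]>.172)&(T[:,2]<.192)&(abs(T[:,0]-.61)<.04)&(abs(T[:,1]-.03)<.08);r=T[k,:2]-[.619,.048]
  print(n,'bar',k.sum(),np.percentile(r@[.1616,.987],[2,98]))
  t=T[(abs(T[:,0]-.42)<.02)&(abs(T[:,1]+.31)<.03)&(T[:,2]>.078)&(T[:,2]<.108)];print('sq',t.mean(0))
cv2.imwrite('pics/c8.png',np.hstack([cv2.resize(p[130:280,225:375],(400,400)),cv2.resize(q[110:260,200:350],(400,400))])[:,:,::-1])
E
```

```text
clock: 21.92
position: [0.4523, 0.0286, 0.2877]
ee_rot: [-0.536, -0.458, 0.458, 0.542]
ft_force: [0.6, -0.8, -0.0]
grip_width: 0.4
scene bar 132 [-0.05325053 -0.04309442]
sq [ 0.4239642  -0.31749483  0.09377519]
top bar 82 [-0.05094716 -0.04097256]
sq [ 0.41999923 -0.30899197  0.09290972]
```

View pics/c8.png

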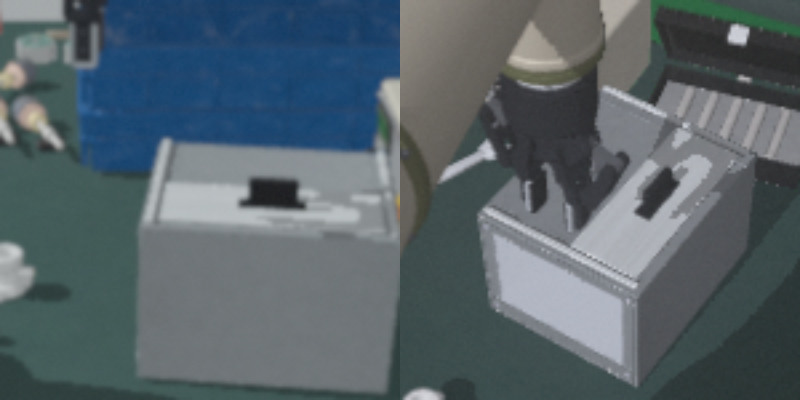

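```bash
python3 -c "
from workcell import manip
print(manip.hand_in())"
```

```text
the job is handed in; nothing more can be done
None
```

I opened the cover, hung the round gauge on the hook by its slot, shut the cover and handed the job in at about 22 s. No verdict was reported.

- **Cover opening:** it slid about 84 mm, stopping with about 4.5 N on the tool.
- **Gauge:** I lowered it through the opening without any contact showing in the wrist force. I threaded it about 13 mm above hanging height and let it down; it met the rod at the predicted height. After release, its tab measured x ≈ 19 mm, y ≈ -41 mm in the cabinet frame (seat: 20, -45). Its top read 146 mm against 143 mm expected, which is near the depth camera's noise.
- **Cover shutting:** it was pushed to its stop with about 6 N. The grip bar then measured y ≈ -46 to -48 mm, where fully shut is -45 mm, so the readings differ from fully shut by 1–3 mm.
- **Square gauge:** it measured within 1 mm of where it stood at the start.
- **Robot:** it finished clear of everything.

I could not see the gauge once the cover was shut, so its final hang rests on the view taken just before. Nothing touched it after that.

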